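Refit the length stop's knob and set the stop to the sample

ROBOT

A 6-joint arm with a two-finger parallel gripper is mounted at the origin on the work surface. World frame = base frame: x ahead of the robot, y to its left, z up, the work surface at z = 0. Lengths are in m, angles in rad, forces in N, time in s.
With the tool pointing down it reaches from about 0.3 to 0.875 m from the base axis. Payload 6.4 kg.
Tool frame: the origin (TCP) lies midway between the tips of the shut fingers; the grasp point (between the pads) lies 19 mm behind it; x points along the fingers, y is the direction in which the jaws open and shut, and the axes are right-handed (so a half turn about x gives the same grasp; the last joint's range is limited). The gripper opens to 85 mm and grips with 20 to 120 N. Pads are 22 mm wide; open, the fingers measure 114 mm over their backs; the gripper's body (76 mm by 85 mm) begins 54 mm behind the grasp point. The pads swing forward as they close: fully open they stand 13 mm farther back than shut.
Start: joints at [-1.496, 0.181, 1.607, -0, 1.354, -0.206], TCP at [0.159, -0.552, 0.231] pointing down, gripper open.
Joint ranges: [-2.99, 2.99], [-0.89, 2.07], [0.3, 2.58], [-1.14, 4.28], [0, 2.63], [-3.12, 3.12]. Speed limits (rad/s): [2.57, 2.57, 3.01, 3.14, 3.14, 3.14].

INTERFACE

Orientations are given as a unit quaternion [w, x, y, z].
In Python, from bench import ctrl gives the robot as it stands.
- The arm moves only by the tool step_arm, never from a script. Its argument "motion" is a list of rows, each a list of 7 numbers: the shift along the tool's x, y, z in mm, then the turn, a rotation vector about the tool's x, y, z in degrees, then the closure in counts, from 0 (fully open) to 255 (shut). In form: [[tx, ty, tz, rx, ry, rz, hand], ...]. A call has 1 to 10 rows; each row is the pose to reach, as a shift and turn from the pose commanded when the call began, along the tool's axes at that moment; what a row does not reach only later rows make up. A row lasts 1/8 s, in which the tool goes at most 62.5 mm and 10.7 degrees, less where a joint would pass 70% of its speed; a pose out of reach is approached as far as the arm can. A call with a gripper value outside its range is refused whole. The fingers move at their own pace and stop on an object; the grip force is fixed at half the most. Time passes only in rows, so rows that repeat a pose let the fingers close. It gives the time, the measured TCP pose, the force and the opening at its end, in the units of the state.
- ctrl.get_obs(): the state, without advancing time (a new reading comes with each control period).
- ctrl.camera(name): name is "scene" or "top" or "wrist"; returns (picture, depth): 384x512x3 uint8, red, green, blue; 384x512 float32, m along the optical axis (not along the pixel's ray), 0 where there is no reading.
- ctrl.camera_info(name): a dict with "fx", "fy", "cx", "cy" (pixels), "T" (4x4, takes a point from camera to world coordinates); the wrist camera has in their place "hand_eye" (4x4, takes a point from camera to tool coordinates, whose origin is the TCP and whose axes are the tool frame's). Camera axes: x right, y down, z forward; pixel columns grow to the right and rows downward; lengths in m; the calibration is good to about 2 mm. The wrist camera is an equidistant fisheye: a pixel r from the principal point sees the ray r / f radians off the axis. A picture is of the moment at which its call begins: read the wrist's pose just before it. camera_info takes no time and is no camera call.
- ctrl.hand_in(): hands the job in, once; it reports no verdict.
The state is a dict: "time_s": time; "q": joint angles; "dq": joint speeds; "joint_efforts": joint torques, N m; "eef_pos": TCP position; "eef_rot": TCP orientation; "wrist_force": force on the tool from outside, world axes, zero at the start; "torque": the same for the moment, N m; "opening": opening from 0.0 (shut) to 1.0 (fully open).
Only numpy, scipy, OpenCV 4.12 (cv2) and the standard library are available. Lean on these libraries where they do the work, as an engineer would, in place of code of your own. Each camera call takes 0.05 s, during which the arm holds its last target. There are 200 camera calls.

TASK

The black bar-grip knob of the sawing jig's length stop has come off. Push it gently back onto the square shaft on the jig's aluminium housing, turning it slowly until it drops fully home, then turn it clockwise to run the stop in until the sample block is snug between the stop and the steel end plate, without forcing it. Move the stop only with its knob, let go when done, and leave the other things on the bench where they are.

Things in the scene. Friction and masses are not known exactly. Their poses are not given: they have to be found in the camera images.
- knob_mid (a point): Loose black plastic knob, 54 mm tall, 0.12 kg, standing bore-down on the bench; point on its axis half-way up. Round skirt 50 mm across, 0-27 mm up; on it a straight bar grip 46 mm long (knob's x), 12 mm thick (y), 27-54 mm up. Square bore in the underside, 17.4 mm wide, 24 mm deep, mouth flared to 20.4 mm over the first 2 mm, flats parallel to the knob's x and y. Not the lower star knob.
- shaft_end (a point): Tip of the jig's upright steel shaft, 84 mm above the bench; a fixed point, axes as the jig's (not the turning shaft's). Downwards: round nose 15.8 mm across, 5 mm long, tip tapered to 11 mm; 16 mm square, 14 mm long; collar 30 mm across. Home, the knob's underside rests on the collar, its middle 8 mm above the tip; unaligned it rests on the square's corners, middle 22 mm above the tip.
- jig: Jig fixed to the bench: brown ply board 220 x 360 x 18 mm, origin centre of underside, y along it, beech fence on the +x side. Aluminium housing 88 x 64 x 44 mm at the +y end, the shaft upright through it at x 10, y 80 mm. How its square is turned differs and is not reported: feel for it, a quarter turn at most; it enters within 5 degrees. Pressed under 12 N an unaligned knob slips round on it.
- end_plate (a point): Centre of the fixed steel end plate's face that the sample must touch, 33 mm above the bench; axes as the jig's; the sample lies on its +y side.
- stop: Sliding stop: steel plate 40 x 10 x 28 mm on a rack bar and rod through the housing; origin is the jig's when fully back. Clockwise turning of the shaft (seen from above) runs it along the jig's -y to the end plate, 18 mm per radian; its drag, up to 0.13 N m at the knob, fades at rest, and it stays where it is left. 12 to 34 mm of travel are needed. Driven by its knob only, never pushed by hand.
- stop_face (a point): Centre of the stop plate's face that meets the sample, 33 mm above the bench; moves with the stop, axes as the jig's.
- sample_mid (a point): Centre of the sample, a pale beech block 45 x 120 x 30 mm (x, y, z), 0.115 kg, loose on the board along the fence between stop and end plate, up to 7 mm short of the end plate; y axis along the jig's y.
- sample: the same sample block, origin at the centre of its underside.
- knob: the same knob, origin at the centre of its underside, z axis up.
- star_knob: bystander: five-lobed black star knob, 52 mm across, 26 mm high, on the bench
- tape_measure: bystander: grey tape measure, 55 x 62 x 34 mm, on the bench
- push_block: bystander: plywood push block 130 x 85 x 18 mm with an upright dowel handle to 80 mm, on the bench
- offcut: bystander: short beech offcut 45 x 72 x 30 mm, on the bench
- wrench: bystander: steel wrench 190 mm long, on the bench
- pencil: bystander: flat wooden pencil 165 x 12 x 8 mm on the jig's board, on its -x side
Things that resemble listed ones, but are neither listed nor needed, are in the scene too. What is shaped like the sample but blue is not meant.

How it is judged:
On the way, in this order (a step that is already met when the one before it is completed fails the run):
1. the knob is fully home on the square shaft (z of knob_mid in the frame of shaft_end below 0.0105 m and horizontal distance between knob_mid and shaft_end below 0.003 m and angle between knob_mid's own z axis and vertical below 0.08 rad), for 0.2 s.
2. the sample is snug between the stop and the end plate (y of stop_face in the frame of end_plate below 0.1215 m and y of sample_mid in the frame of end_plate below 0.0615 m), for 0.2 s.
At the end, for the whole second after the job is handed in: The knob sits fully home on the square shaft (underside on the collar within 2.5 mm, on the axis within 3 mm, upright), the sample touches the end plate and the stop touches the sample (1.5 mm of play at most in all), the sample still lies flat along the fence, everything is at rest and let go (all of step 1 and all of step 2 and y of sample_mid in the frame of end_plate above 0.0585 m and x of sample_mid in the frame of end_plate between -0.005 and 0.005 m and angle between the y axis of sample and the y axis of jig, either way round below 0.05 rad and angle between sample_mid's own z axis and vertical below 0.05 rad and linear speed of each of sample, knob below 0.01 m/s).
It fails at once if the knob was forced: pressed and twisted on the jig with more than 80 N in all (contact force between knob and jig above 80 N).
It fails at once if the stop was forced against the sample with more than 30 N (contact force between stop and sample above 30 N).
It fails at once if the stop was pushed directly instead of with its knob (contact force between any of the fingers, the arm and stop above 1 N).
It fails at once if a bystander was disturbed (distance of any of star_knob, tape_measure, push_block, offcut, wrench, pencil from where it was at the start of the episode above 0.03 m).
It also fails if it takes over 72 s, if anything falls off the work surface, if the arm or the gripper's body presses on something with over 40 N, if the wrist force passes 120 N, or if a joint passes its speed limit or range.

## Working session

There is one attempt and no reset: what is moved stays moved. The work goes in short steps, Python scripts to look and compute and a tool call to move; the robot and the scene stay as the last step left them, time stands still between calls to the robot, and variables do not carry over. Pictures are saved under pics/ and viewed, about 8 in all and at most 12, crops included, and the job is handed in when it is done.

Besides the shell and the picture viewer there is one more tool, called after "Emit:" as a command line: name --pt "numbers of a row" for each row, then --argument value for the rest. step_arm: Moves the arm, as the interface text tells. Its arguments: {"type":"object","properties":{"motion":{"type":"array","items":{"type":"array","items":{"type":"number"}}}},"required":["motion"]}

```bash
mkdir -p pics; cat > h.py <<'E'
import numpy as np, cv2
from bench import ctrl
from scipy.spatial.transform import Rotation as R
def ray(name,u,v):
    i=ctrl.camera_info(name);T=np.array(i["T"]);d=np.array([(u-i["cx"])/i["fx"],(v-i["cy"])/i["fy"],1.]);return T[:3,3],T[:3,:3]@d
def onz(name,u,v,z):
    o,d=ray(name,u,v);return o+d*(z-o[2])/d[2]
def rot(o): 
    w,x,y,z=o["eef_rot"];return R.from_quat([x,y,z,w]).as_matrix()
E
python3 - <<'E'
from h import *
print(ctrl.get_obs())
ims=[]
for n in("top","scene"):
    p,d=ctrl.camera(n);np.savez(f"{n}0.npz",p=p,d=d);cv2.imwrite(f"pics/{n}0.png",cv2.resize(p[:,:,::-1],(800,600),interpolation=cv2.INTER_CUBIC))
    i=ctrl.camera_info(n);print(n,i)
E
```

```text
{'time_s': 0.0, 'q': array([-1.49631373e+00,  1.81552080e-01,  1.60801027e+00, -8.57174558e-06,
        1.35381044e+00, -2.06324568e-01]), 'dq': array([ 0.00111433, -0.00010302,  0.00040976,  0.0001515 , -0.00047977,
       -0.000751  ]), 'joint_efforts': array([-1.25733950e-03, -4.44878018e+01, -3.51334226e+01, -4.47968114e-04,
        9.23057698e-03, -8.64727703e-07]), 'eef_pos': array([ 0.15930866, -0.5519093 ,  0.23037686]), 'eef_rot': array([ 0.09832687,  0.7001867 ,  0.09958327, -0.70010969]), 'wrist_force': array([ 0.29933347, -0.08151432, -0.33116885]), 'torque': array([-0.00334556, -0.00512336,  0.03872074]), 'opening': 1.0020005682569533}
top {'fx': 404.5419088082876, 'fy': 404.5419088082876, 'cx': 258.6645967950976, 'cy': 190.48067333982442, 'T': array([[ 0.02080942, -0.98677714,  0.16074154,  0.40647485],
       [-0.99929825, -0.02553712, -0.02740199, -0.00355267],
       [ 0.03114453, -0.16005852, -0.98661608,  0.99233158],
       [ 0.        ,  0.        ,  0.        ,  1.        ]])}
scene {'fx': 409.61678428019115, 'fy': 409.61678428019115, 'cx': 262.7143558361998, 'cy': 191.55437147120327, 'T': array([[-0.03917615,  0.69636933, -0.71661356,  1.35874159],
       [ 0.99905744,  0.040714  , -0.01505308, -0.0070561 ],
       [ 0.0186937 , -0.71652783, -0.69730798,  0.87810657],
       [ 0.        ,  0.        ,  0.        ,  1.        ]])}
```

View pics/top0.png

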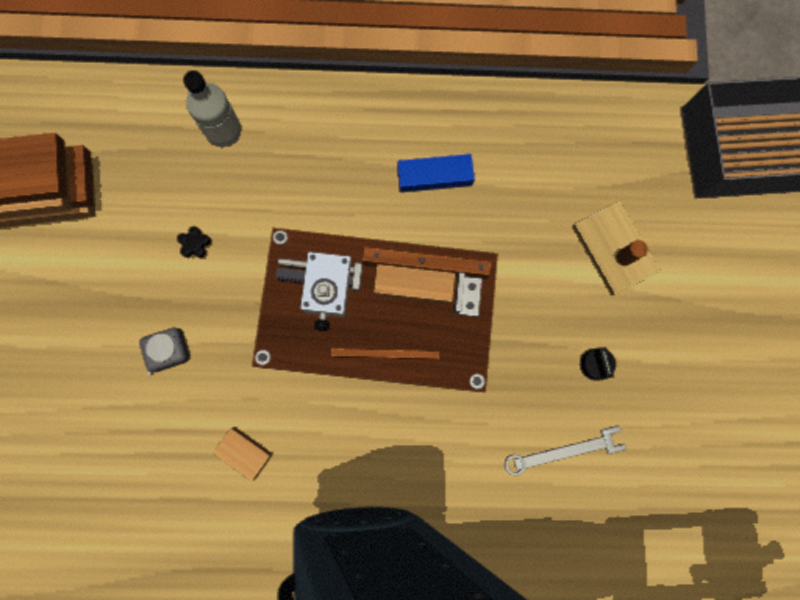

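View pics/scene0.png

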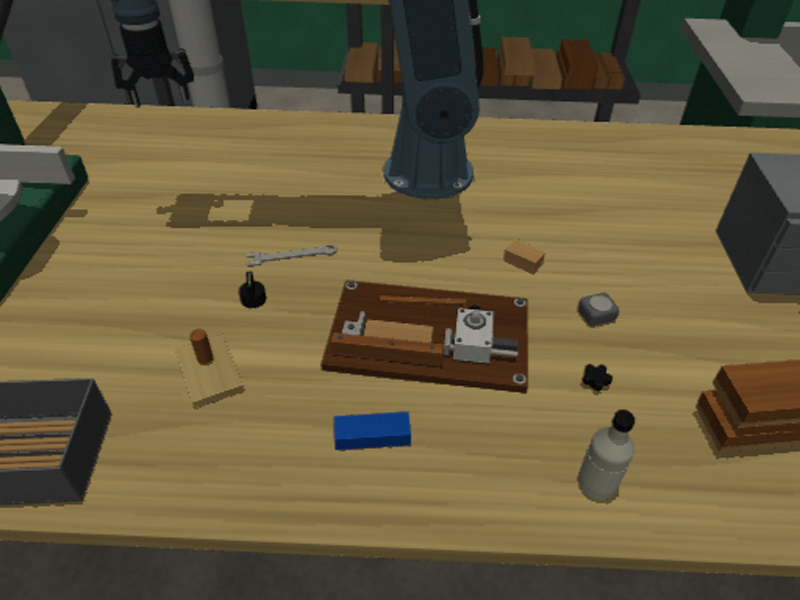

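Top view (800x600): knob at (598,364) with its bar near vertical, shaft at (323,291), end plate at (468,294), sample at (415,283). The robot is at the bottom, so jig +y is to the left and +x is up. Next I'll measure these points.

```bash
python3 - <<'E'
from h import *
k=512/800
P=lambda u,v,z:onz("top",u*k,v*k,z).round(4)
print("shaft",P(323,290,.084)); S=lambda u,v,z:onz("scene",u*k,v*k,z).round(4)
print("shaft scene",S(475.5,317,.084))
# knob by mask
z=np.load("top0.npz");p=z["p"];d=z["d"]
m=(p.max(2)<75).astype(np.uint8);x0,x1,y0,y1=365,400,215,250
mm=np.zeros_like(m);mm[y0:y1,x0:x1]=m[y0:y1,x0:x1]
c=max(cv2.findContours(mm,0,2)[0],key=cv2.contourArea);print(cv2.boundingRect(c),cv2.minEnclosingCircle(c))
(u,v),r=cv2.minEnclosingCircle(c)
print("knob skirt",onz("top",u,v,.02),onz("top",u,v,.03))
for a in [(281,237),(262,357),(477,381),(490,268)]:print("screws",P(*a,.02))
print("sample",P(373,292,.048),P(452,301,.048))
def depthpts(n,u0,u1,v0,v1):
    z=np.load(n+"0.npz");d=z["d"];vv,uu=np.mgrid[v0:v1,u0:u1];i=ctrl.camera_info(n);T=np.array(i["T"]);D=d[v0:v1,u0:u1]
    q=np.stack([(uu-i["cx"])/i["fx"]*D,(vv-i["cy"])/i["fy"]*D,D],-1)@T[:3,:3].T+T[:3,3];return q[D>0]
q=depthpts("top",x0,x1,y0,y1)
t=q[q[:,2]>.045];print("knob top pts",len(t),t.mean(0),t.min(0),t.max(0)); 
if len(t)>4: print("bar dir deg",np.degrees(np.arctan2(*np.linalg.svd(t[:,:2]-t[:,:2].mean(0))[2][0][::-1])))
t=q[(q[:,2]>.015)];print("knob",t.min(0),t.max(0))
q=depthpts("top",190,225,170,200);t=q[q[:,2]>.078];print("shaft tip",len(t),t.mean(0) if len(t) else q[:,2].max())
big=np.concatenate([np.load("top0.npz")["p"][150:260,360:420]]);cv2.imwrite("pics/k.png",cv2.resize(np.hstack([p[205:260,355:410],p[160:215,180:235]])[:,:,::-1],None,fx=7,fy=7,interpolation=cv2.INTER_CUBIC))
print(np.array(ctrl.camera_info("wrist")["hand_eye"]).round(4),{k:v for k,v in ctrl.camera_info("wrist").items() if k!="hand_eye"})
o=ctrl.get_obs();print(rot(o).round(3),o["time_s"])
E
```

```text
shaft [0.5626 0.0894 0.084 ]
shaft scene [0.58   0.0901 0.084 ]
(371, 223, 23, 20) ((381.8611145019531, 232.97222900390625), 11.52871322631836)
knob skirt [ 0.46852698 -0.33068552  0.02      ] [ 0.4678888 -0.3273211  0.03     ]
screws [0.6565 0.1653 0.02  ]
screws [0.4676 0.1844 0.02  ]
screws [ 0.4384 -0.1449  0.02  ]
screws [ 0.6157 -0.165   0.02  ]
sample [0.5677 0.0176 0.048 ] [ 0.557  -0.1024  0.048 ]
knob top pts 122 [ 0.46944902 -0.33170611  0.05293614] [ 0.4479371  -0.34309937  0.04517289] [ 0.49245045 -0.32300402  0.05718388]
bar dir deg -166.61925942677593
knob [ 0.44654763 -0.35638004  0.01540697] [ 0.49245045 -0.30805221  0.05718388]
shaft tip 46 [0.56437305 0.09143043 0.08255866]
[[ 1.400e-03 -2.951e-01  9.555e-01 -1.429e-01]
 [ 1.000e+00  8.000e-04 -1.300e-03  6.000e-04]
 [-4.000e-04  9.555e-01  2.951e-01 -7.580e-02]
 [ 0.000e+00  0.000e+00  0.000e+00  1.000e+00]] {'fx': 297.3186396354542, 'fy': 297.3186396354542, 'cx': 248.7873076587283, 'cy': 190.2177794232992}
[[-0.     0.277 -0.961]
 [ 0.002 -0.961 -0.277]
 [-1.    -0.002 -0.   ]] 0.1
```

View pics/k.png

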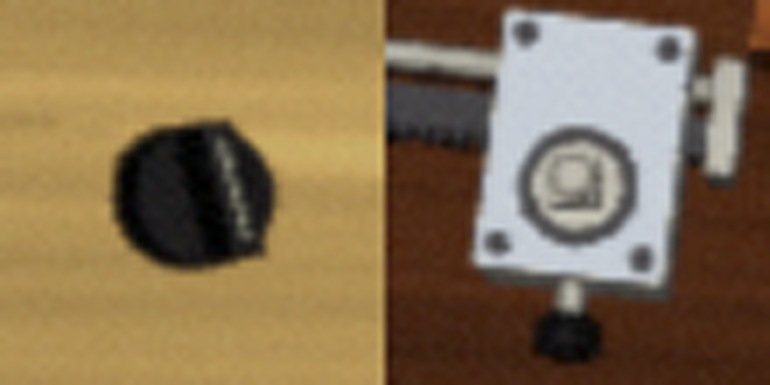

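Close-up (7x crop): knob skirt with its bar tilted about 13°. The shaft's square looks nearly parallel to the jig. Depth and the mask agree on the knob at (0.4695, -0.3315) and the shaft at about (0.564, 0.091). Now moving above the knob.

Emit:
step_arm --pt "15 -16 -45 0.3 0 0 0" --pt "30 -31 -90 0.6 0 0 0" --pt "45 -47 -135 1 0 0 0" --pt "60 -63 -180 1.3 0 0 0" --pt "75 -79 -225 1.7 0 0 0" --pt "85 -95 -270 2 0 0 0" --pt "95 -110 -315 2.4 0 0 0" --pt "101 -126 -359 2.7 0 0 0" --pt "101 -126 -359 2.7 0 0 0" --pt "101 -126 -359 2.7 0 0 0"

```text
time_s: 1.35
eef_pos: [0.469, -0.3319, 0.13]
eef_rot: [-0.083, -0.702, -0.083, 0.703]
wrist_force: [-0.2, -0.0, 1.7]
opening: 1.002
```

```bash
cat >> h.py <<'E'
def wrist(name=None,crop=None,f=2):
    o=ctrl.get_obs();p,d=ctrl.camera("wrist")
    if name:
        q=p if crop is None else p[crop[1]:crop[3],crop[0]:crop[2]]
        cv2.imwrite(f"pics/{name}.png",cv2.resize(q[:,:,::-1],None,fx=f,fy=f,interpolation=cv2.INTER_CUBIC))
    return o,p,d
def wz(o,u,v,z):
    i=ctrl.camera_info("wrist");H=np.array(i["hand_eye"]);a=np.array([u-i["cx"],v-i["cy"]]);r=np.hypot(*a)/i["fx"]
    dv=np.r_[a/np.hypot(*a)*np.sin(r),np.cos(r)];M=rot(o)
    c=M@H[:3,3]+o["eef_pos"];dw=M@H[:3,:3]@dv;return c+dw*(z-c[2])/dw[2]
E
python3 - <<'E'
from h import *
o,p,d=wrist("w1",None,1.5);np.savez("w1.npz",p=p,d=d);print(o["eef_pos"],rot(o).round(3),o["q"])
E
```

```text
[ 0.46900098 -0.33190508  0.12999699] [[-0.001  0.232 -0.973]
 [ 0.    -0.973 -0.232]
 [-1.    -0.     0.001]] [-8.22107941e-01  2.90250728e-01  1.69254754e+00 -4.74961630e-04
  1.15952202e+00  5.14466425e-01]
```

View pics/w1.png

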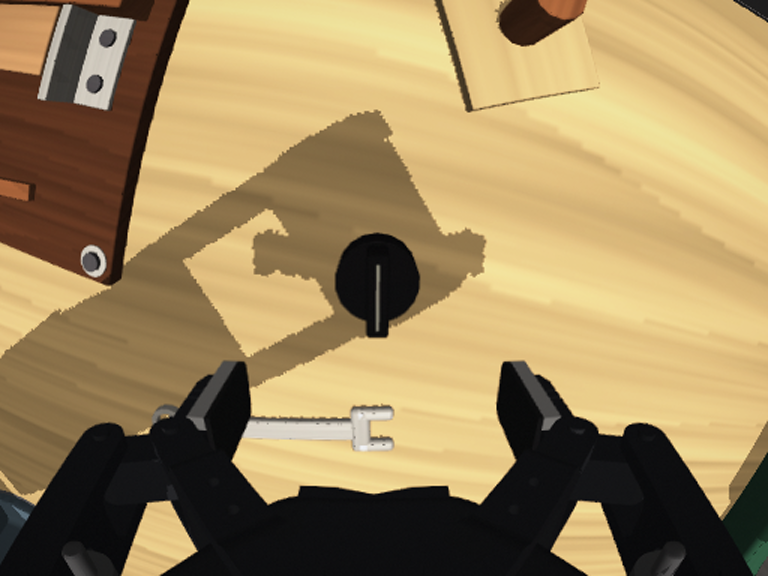

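Wrist view: the bar's white line on top runs from (378,263) to (377,332), centred between the fingers. Now working out its position.

```bash
python3 - <<'E'
from h import *
o=ctrl.get_obs();M=rot(o)
a=wz(o,378/1.5,263/1.5,.054);b=wz(o,377/1.5,332/1.5,.054)
print(a,b,(a+b)/2,"len",np.linalg.norm(a-b),"tool", M.T@((a+b)/2-o["eef_pos"]),M.T@(b-a))
E
```

```text
[ 0.48873621 -0.33051597  0.054     ] [ 0.45176796 -0.33889648  0.054     ] [ 0.47025209 -0.33470623  0.054     ] len 0.0379062569419517 tool [ 0.0762064   0.00254246 -0.00100223] [ 1.86636904e-05 -3.91455575e-04  3.79042310e-02]
```

Emit:
step_arm --pt "30 2 -1 0 0 0 0" --pt "60 2 -1 0 0 0 0" --pt "85 2 -1 0 0 0 0" --pt "99 2 -1 0 0 0 0" --pt "99 2 -1 0 0 0 120" --pt "99 2 -1 0 0 0 170" --pt "99 2 -1 0 0 0 255" --pt "99 2 -1 0 0 0 255" --pt "99 2 -1 0 0 0 255" --pt "99 2 -1 0 0 0 255"

```text
time_s: 2.65
eef_pos: [0.4713, -0.334, 0.0321]
eef_rot: [0.083, 0.703, 0.082, -0.702]
wrist_force: [0.1, 0.5, 5.3]
opening: 0.13
```

Emit:
step_arm --pt "0 0 0 0 0 0 255" --pt "0 0 0 0 0 0 255" --pt "-10 0 0 0 0 0 255" --pt "-40 0 0 0 0 0 255" --pt "-80 0 0 0 0 0 255" --pt "-120 0 0 0 0 0 255" --pt "-130 0 0 0 0 0 255" --pt "-130 0 0 0 0 0 255"

```text
time_s: 3.65
eef_pos: [0.4708, -0.3336, 0.1614]
eef_rot: [0.083, 0.702, 0.082, -0.702]
wrist_force: [0.2, 0.1, -1.2]
opening: 0.122
```

```bash
python3 - <<'E'
from h import *
o,p,d=wrist("w2",None,1.5);np.savez("w2.npz",p=p,d=d);print(o["eef_pos"],rot(o).round(3),o["q"],o["wrist_force"],o["torque"])
M=rot(o);print("to shaft tool mm",1e3*M.T@(np.array([.564,.091,0])-o["eef_pos"]))
E
```

```text
[ 0.47080573 -0.33360667  0.16135312] [[ 0.     0.232 -0.973]
 [-0.    -0.973 -0.232]
 [-1.     0.    -0.   ]] [-8.22066420e-01  2.55879095e-01  1.66567150e+00  5.36389082e-06
  1.21952723e+00  5.15035060e-01] [ 0.18090679  0.09352309 -1.16787323] [ 0.01327216 -0.01027     0.02322268]
to shaft tool mm [ 161.22742211 -391.55564623 -188.94633275]
```

View pics/w2.png

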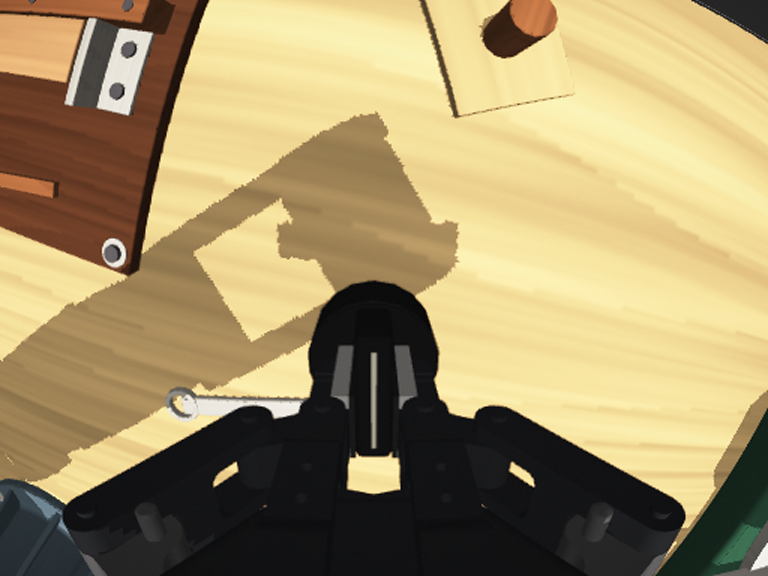

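Knob gripped: the bar line runs (375,352)–(375,448) and the front edge of the skirt is at (374,281). Next: the knob's axis in the tool frame.

```bash
cat >> h.py <<'E'
def wt(u,v,X):
    i=ctrl.camera_info("wrist");H=np.array(i["hand_eye"]);a=np.array([u-i["cx"],v-i["cy"]]);r=np.hypot(*a)/i["fx"]
    d=H[:3,:3]@np.r_[a/np.hypot(*a)*np.sin(r),np.cos(r)];return H[:3,3]+d*(X-H[0,3])/d[0]
E
python3 - <<'E'
from h import *
s=1/1.5
for u,v,X in[(375,352,-.022),(375,448,-.022),(374,281,.032),(309,355,.005),(438,355,.005),(309,355,.03),(438,355,.03)]:print((1e3*wt(u*s,v*s,X)).round(1))
p=np.load("w2.npz")["p"]
g=cv2.cvtColor(p,cv2.COLOR_RGB2GRAY);print(g[180:196,249], g[228:236,240:260:3].tolist(), g[290:306,249])
E
```

```text
[-22.    1.  -17.5]
[-22.    1.1  18.9]
[ 32.    0.7 -23.6]
[  5.  -23.4  -3.1]
[ 5.  24.4 -3.1]
[ 30.  -27.4   9.2]
[30.  28.4  9.2]
[139 139 137 137 134 134 114  32  11  10  13  12  12  12  10  12] [[15, 17, 17, 16, 18, 17, 15], [17, 17, 17, 17, 17, 16, 16], [16, 17, 17, 17, 16, 16, 16], [17, 17, 16, 17, 18, 17, 16], [16, 17, 17, 16, 16, 17, 16], [17, 17, 17, 18, 17, 17, 17], [17, 16, 16, 30, 17, 17, 17], [16, 16, 17, 135, 17, 17, 17]] [166 167 166 166 166 166 166 166 144  38  16  16  16  17 126 231]
```

Emit:
step_arm --pt "-10 -20 -6 0 0 0 255" --pt "-20 -65 -20 0 0 0 255" --pt "-25 -120 -36 0 0 0 255" --pt "-25 -175 -53 0 0 0 255" --pt "-25 -230 -70 0 0 0 255" --pt "-25 -285 -87 0 0 0 255" --pt "-25 -340 -104 0 0 0 255" --pt "-25 -380 -116 0 0 0 255" --pt "-25 -391 -119 0 0 0 255" --pt "-25 -391 -119 0 0 0 255"

```text
time_s: 4.95
eef_pos: [0.4952, 0.075, 0.1857]
eef_rot: [-0.083, -0.702, -0.083, 0.703]
wrist_force: [0.5, 0.6, -1.3]
opening: 0.125
```

```bash
python3 - <<'E'
from h import *
o,p,d=wrist("w3",(150,0,350,220),3);np.savez("w3.npz",p=p,d=d,pos=o["eef_pos"],M=rot(o));print(o["eef_pos"],rot(o).round(3),o["q"],o["wrist_force"],o["torque"],o["opening"])
E
```

```text
[0.49521533 0.07499769 0.18565537] [[-0.002  0.233 -0.972]
 [-0.    -0.972 -0.233]
 [-1.    -0.     0.002]] [-8.69205387e-02  6.28289225e-02  1.83486268e+00 -3.15190487e-04
  1.24540001e+00  1.24831964e+00] [ 0.46916989  0.56923259 -1.33247822] [-0.00828866 -0.0034101   0.05066863] 0.12468842145699692
```

View pics/w3.png

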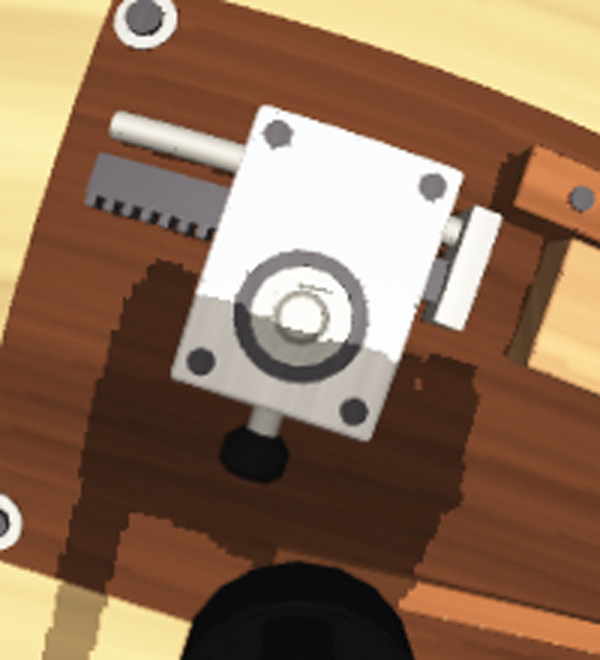

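Wrist crop (3x): shaft nose at (302,316), i.e. pixel (250.7,105.3). The square is overexposed, so I'll boost the contrast and compute the position.

```bash
python3 - <<'E'
from h import *
z=np.load("w3.npz");p=z["p"]
c=p[78:134,222:280].astype(float);g=c.mean(2)
G=cv2.createCLAHE(4,(3,3)).apply(np.clip(g,0,255).astype(np.uint8))
st=np.clip((g-200)*255/55,0,255).astype(np.uint8)
cv2.imwrite("pics/e.png",cv2.resize(np.hstack([G,st]),None,fx=6.8,fy=6.8,interpolation=cv2.INTER_CUBIC))
print("tool mm nose",1e3*wt(250.7,105.3,z["pos"][2]-.083))
a=1e3*wt(150+262/3,105/3,z["pos"][2]-.062);b=1e3*wt(150+462/3,172/3,z["pos"][2]-.062)
print("housing edge",a,b,np.linalg.norm(a-b),"angle",np.degrees(np.arctan2(b[2]-a[2],b[1]-a[1])))
# ring (collar edge) center
D=z["d"];print("depth nose",D[105,250],D[60:64,240])
E
```

```text
tool mm nose [102.65536756   1.79901379 -72.3522339 ]
housing edge [ 123.65536756   -9.8733936  -136.1462887 ] [ 123.65536756   49.11418196 -116.71525521] 62.10554833125311 angle 18.232343987429328
depth nose 0.23368123 [0.24275379 0.24226207 0.24368908 0.24366492]
```

View pics/e.png

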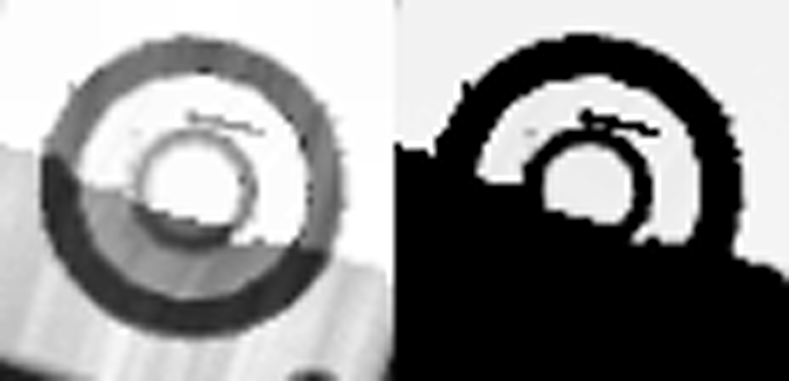

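The enhanced crop shows the square's edge within about 0–11° of the tool axes, so the knob is nearly aligned modulo 90°. The shaft is at (0.566, 0.090), which agrees with the top view. I'll turn −90° first, as the bore is symmetric, to leave room for clockwise turning, and move over the shaft.

Emit:
step_arm --pt "0 0 -8 -10 0 0 255" --pt "0 0 -16 -20 0 0 255" --pt "0 0 -24 -30 0 0 255" --pt "0 0 -32 -40 0 0 255" --pt "0 0 -40 -50 0 0 255" --pt "0 0 -48 -60 0 0 255" --pt "0 0 -56 -70 0 0 255" --pt "0 0 -64 -80 0 0 255" --pt "0 0 -72.4 -90 0 0 255" --pt "0 0 -72.4 -90 0 0 255"

```text
time_s: 6.25
eef_pos: [0.5667, 0.0894, 0.186]
eef_rot: [0.554, 0.439, 0.554, -0.44]
wrist_force: [-0.5, -0.3, -1.3]
opening: 0.121
```

Emit:
step_arm --pt "15 0 0 0 0 0 255" --pt "30 0 0 0 0 0 255" --pt "45 0 0 0 0 0 255" --pt "55 0 0 0 0 0 255" --pt "60 0 0 0 0 0 255" --pt "60 0 0 0 0 0 255"

```text
time_s: 7.0
eef_pos: [0.5664, 0.0911, 0.126]
eef_rot: [0.555, 0.438, 0.555, -0.438]
wrist_force: [0.4, 0.2, -0.6]
opening: 0.124
```

```bash
python3 - <<'E'
from h import *
o=ctrl.get_obs();M=rot(o);print(o["eef_pos"],M.round(3),o["q"],o["wrist_force"],o["torque"],o["opening"]);print("knob axis",o["eef_pos"]+M@[.032,0,.001])
E
```

```text
[0.56638171 0.09111213 0.12599898] [[-0.     0.973  0.232]
 [ 0.     0.232 -0.973]
 [-1.    -0.    -0.   ]] [-4.73286890e-02  2.93407507e-01  1.69764694e+00  2.13036040e-05
  1.15098947e+00 -2.80979070e-01] [ 0.38750755  0.18805657 -0.60292803] [-0.02629757 -0.02453612 -0.01576584] 0.12392066549994875
knob axis [0.56659884 0.09014061 0.09399884]
```

Emit:
step_arm --pt "4 0 0 0 0 0 255" --pt "8 0 0 0 0 0 255" --pt "10 0 0 0 0 0 255" --pt "12 0 0 0 0 0 255" --pt "12 0 0 0 0 0 255"

```text
time_s: 7.62
eef_pos: [0.5664, 0.091, 0.1141]
eef_rot: [0.555, 0.438, 0.555, -0.438]
wrist_force: [0.6, 0.2, -2.2]
opening: 0.129
```

Emit:
step_arm --pt "1 0 0 0 0 0 255" --pt "2 0 0 0 0 0 255" --pt "2 0 0 0 0 0 255"

```text
time_s: 8.0
eef_pos: [0.5664, 0.0911, 0.1122]
eef_rot: [0.555, 0.438, 0.555, -0.438]
wrist_force: [0.5, 0.6, -0.8]
opening: 0.125
```

```bash
python3 - <<'E'
from h import *
o=ctrl.get_obs();print(o["eef_pos"],o["wrist_force"],o["torque"],o["opening"])
E
```

```text
[0.56640775 0.09105298 0.1121892 ] [ 0.48073733  0.60753062 -0.77919785] [-0.03393676  0.02014617  0.04245005] 0.12502319420107172
```

Emit:
step_arm --pt "1 0 0 0 0 0 255" --pt "2 0 0 0 0 0 255" --pt "2 0 0 0 0 0 255"

```text
time_s: 8.38
eef_pos: [0.5663, 0.0911, 0.1102]
eef_rot: [0.555, 0.438, 0.555, -0.438]
wrist_force: [-0.5, 0.2, -1.1]
opening: 0.129
```

Emit:
step_arm --pt "0.5 0 0 0 0 0 255" --pt "1 0 0 0 0 0 255" --pt "1 0 0 0 0 0 255"

```text
time_s: 8.75
eef_pos: [0.5665, 0.0911, 0.1096]
eef_rot: [0.555, 0.438, 0.555, -0.438]
wrist_force: [-2.5, 0.2, 3.3]
opening: 0.126
```

Contact at TCP z≈0.110 with about 4.5 N, which matches resting on the square's corners. Now turning slowly clockwise.

Emit:
step_arm --pt "0 -0.3 0 1 0 0 255" --pt "0 -0.5 0 2 0 0 255" --pt "0.3 -0.5 0 3 0 0 255" --pt "0.3 -0.5 0 4 0 0 255" --pt "0.3 -0.5 0 4 0 0 255"

```text
time_s: 9.38
eef_pos: [0.5661, 0.091, 0.109]
eef_rot: [0.539, 0.458, 0.539, -0.457]
wrist_force: [-1.2, -0.2, 3.0]
opening: 0.127
```

Emit:
step_arm --pt "0 0 0 1 0 0 255" --pt "0 0 0 2 0 0 255" --pt "0 0 0 3 0 0 255" --pt "0 0 0 4 0 0 255" --pt "0 0 0 4 0 0 255"

```text
time_s: 10.0
eef_pos: [0.5659, 0.091, 0.1087]
eef_rot: [0.523, 0.476, 0.523, -0.476]
wrist_force: [0.2, 0.3, -0.5]
opening: 0.125
```

```bash
python3 - <<'E'
from h import *
o=ctrl.get_obs();print(o["eef_pos"],o["wrist_force"],o["torque"],o["opening"])
E
```

```text
[0.56587958 0.09098104 0.1086651 ] [ 0.24706279  0.30006917 -0.50653265] [0.21808772 0.03858085 0.05222883] 0.12530544467873503
```

Emit:
step_arm --pt "0.5 0 0 0 0 0 255" --pt "1 0 0 1 0 0 255" --pt "1 0 0 2 0 0 255"

```text
time_s: 10.38
eef_pos: [0.5659, 0.091, 0.1078]
eef_rot: [0.514, 0.485, 0.514, -0.485]
wrist_force: [-0.9, 1.0, -1.1]
opening: 0.125
```

Emit:
step_arm --pt "0.5 0 0 0 0 0 255" --pt "1 0 0 0 0 0 255" --pt "1 0 0 0 0 0 255"

```text
time_s: 10.75
eef_pos: [0.566, 0.091, 0.107]
eef_rot: [0.515, 0.485, 0.515, -0.485]
wrist_force: [0.5, 1.3, -0.7]
opening: 0.121
```

```bash
python3 - <<'E'
from h import *
o=ctrl.get_obs();print(o["eef_pos"],o["wrist_force"],o["torque"],o["opening"])
E
```

```text
[0.56599058 0.09098597 0.10696635] [ 0.46343872  1.29694457 -0.66322021] [ 0.27363145  0.02831665 -0.01654415] 0.12127726224193555
```

It dropped past the corner level with no force at +10°, matching the edge angle seen in the picture. Continuing down.

Emit:
step_arm --pt "1 0 0 0 0 0 255" --pt "2 0 0 0 0 0 255" --pt "3 0 0 0 0 0 255" --pt "4 0 0 0 0 0 255" --pt "4 0 0 0 0 0 255"

```text
time_s: 11.38
eef_pos: [0.566, 0.091, 0.1028]
eef_rot: [0.515, 0.485, 0.515, -0.485]
wrist_force: [0.6, 1.6, -1.7]
opening: 0.128
```

```bash
python3 - <<'E'
from h import *
o=ctrl.get_obs();print(o["eef_pos"],o["wrist_force"],o["torque"],o["opening"])
E
```

```text
[0.56596437 0.09096719 0.10283107] [ 0.5740369   1.59740785 -1.73293656] [ 0.35297192 -0.04009747  0.02948945] 0.12817277184923634
```

Emit:
step_arm --pt "1 0 -0.4 0 0 0 255" --pt "2 0 -0.4 0 0 0 255" --pt "3 0 -0.4 0 0 0 255" --pt "4 0 -0.4 0 0 0 255" --pt "4 0 -0.4 0 0 0 255"

```text
time_s: 12.0
eef_pos: [0.566, 0.0912, 0.0989]
eef_rot: [0.515, 0.485, 0.515, -0.485]
wrist_force: [0.4, -0.6, -1.1]
opening: 0.13
```

Emit:
step_arm --pt "0.5 0 0 0 0 0 255" --pt "1 0 0 0 0 0 255" --pt "1.5 0 0 0 0 0 255" --pt "1.5 0 0 0 0 0 255"

```text
time_s: 12.5
eef_pos: [0.5659, 0.0913, 0.0974]
eef_rot: [0.515, 0.485, 0.515, -0.485]
wrist_force: [-0.6, 0.0, -0.6]
opening: 0.126
```

```bash
python3 - <<'E'
from h import *
o=ctrl.get_obs();print(o["eef_pos"],o["wrist_force"],o["torque"],o["opening"])
E
```

```text
[0.5659065  0.09133343 0.09737484] [-0.57505136  0.01096373 -0.64274954] [-0.05907942  0.11639505  0.02660693] 0.1260107170834725
```

Emit:
step_arm --pt "0.5 0 0 0 0 0 255" --pt "1 0 0 0 0 0 255" --pt "1.5 0 0 0 0 0 255" --pt "1.5 0 0 0 0 0 255"

```text
time_s: 13.0
eef_pos: [0.5661, 0.0913, 0.0971]
eef_rot: [0.515, 0.485, 0.515, -0.485]
wrist_force: [-4.3, -0.1, 7.8]
opening: 0.127
```

Emit:
step_arm --pt "0.3 0 0 0 0 0 255" --pt "0.6 0 0 0 0 0 255" --pt "0.6 0 0 0 0 0 255"

```text
time_s: 13.38
eef_pos: [0.5661, 0.0913, 0.097]
eef_rot: [0.515, 0.485, 0.515, -0.485]
wrist_force: [-6.8, -0.7, 11.6]
opening: 0.129
```

Resting on the collar at TCP z≈0.097, 14 mm below the predicted corner level of 0.111, so the knob is home. I'll ease the press and lateral load, then turn clockwise.

Emit:
step_arm --pt "-0.6 -0.2 0 0 0 0 255" --pt "-1.0 -0.4 0 0 0 0 255" --pt "-1.0 -0.4 0 2 0 0 255" --pt "-1.0 -0.3 0 4 0 0 255" --pt "-1.0 -0.3 0 6 0 0 255" --pt "-1.0 -0.2 0 8 0 0 255" --pt "-1.0 -0.2 0 10 0 0 255" --pt "-1.0 -0.2 0 10 0 0 255"

```text
time_s: 14.38
eef_pos: [0.5656, 0.0916, 0.097]
eef_rot: [-0.47, -0.528, -0.47, 0.528]
wrist_force: [-5.0, 0.8, 8.5]
opening: 0.126
```

```bash
python3 - <<'E'
from h import *
o=ctrl.get_obs();print(o["eef_pos"],o["wrist_force"],o["torque"],o["opening"],o["q"][5])
p,d=ctrl.camera("top");q=p[150:215,170:330];cv2.imwrite("pics/t2.png",cv2.resize(q[:,:,::-1],None,fx=5,fy=5,interpolation=cv2.INTER_CUBIC))
o,p,d=wrist("w4",None,1.5)
E
```

```text
[0.56560524 0.09155457 0.0970028 ] [-5.01741798  0.81087758  8.5234219 ] [0.12480029 0.9319357  0.0749927 ] 0.12627582513866537 0.06943309200099809
```

View pics/w4.png

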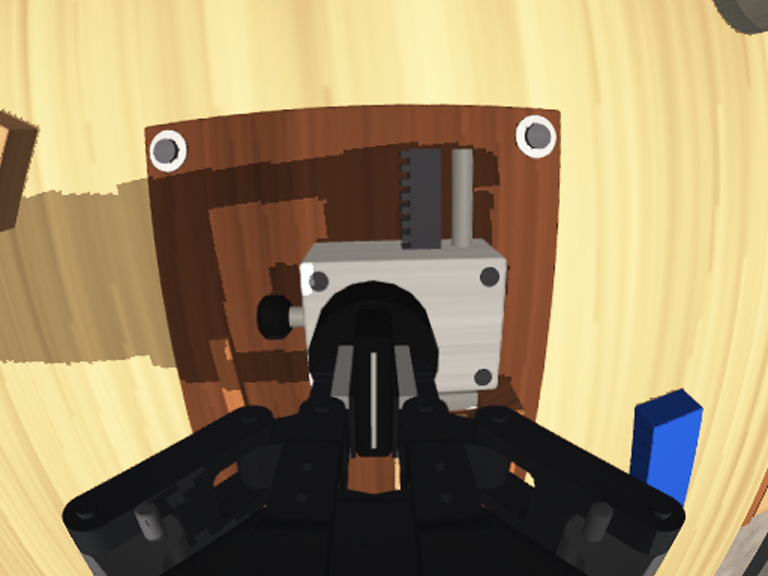

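Wrist view: the knob sits over the housing, with the rack (402–440, 150–248) and rod sticking out at the back. Relieving the load and turning another 20°.

Emit:
step_arm --pt "-0.6 -0.4 0 2 0 0 255" --pt "-0.6 -0.3 0 4 0 0 255" --pt "-0.6 -0.3 0 6 0 0 255" --pt "-0.6 -0.3 0 8 0 0 255" --pt "-0.6 -0.2 0 10 0 0 255" --pt "-0.6 -0.2 0 12 0 0 255" --pt "-0.6 -0.1 0 14 0 0 255" --pt "-0.6 -0.1 0 17 0 0 255" --pt "-0.6 -0.1 0 20 0 0 255" --pt "-0.6 -0.1 0 20 0 0 255"

```text
time_s: 15.72
eef_pos: [0.5657, 0.0914, 0.097]
eef_rot: [0.371, 0.602, 0.371, -0.602]
wrist_force: [-2.4, 2.7, 5.7]
opening: 0.127
```

```bash
python3 - <<'E'
from h import *
o=ctrl.get_obs();print(o["eef_pos"],o["wrist_force"],o["torque"],o["opening"],o["q"][5])
o,p,d=wrist("w5",None,1.5)
E
```

```text
[0.56571183 0.09143249 0.0970364 ] [-2.42699166  2.72943259  5.71245894] [0.45441828 0.38003838 0.04354633] 0.12705575276598677 0.4179218966752916
```

View pics/w5.png

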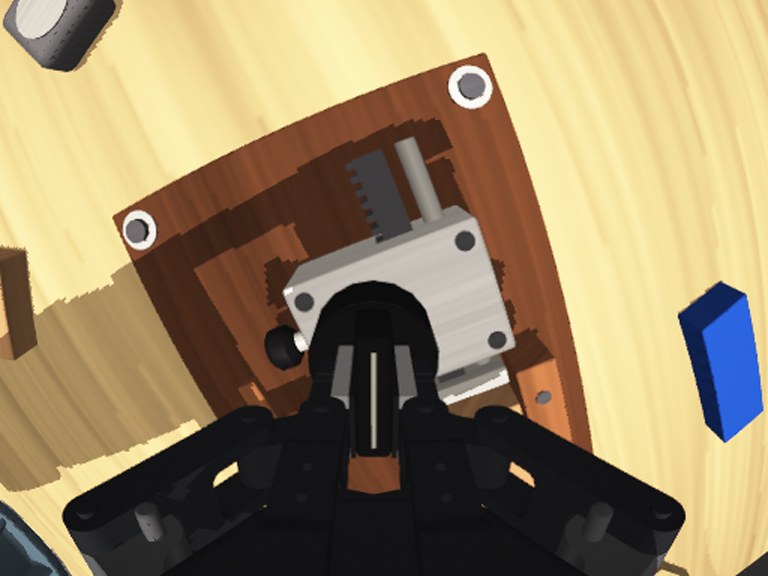

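The stop plate has visibly moved out of the housing with the knob still home. Now estimating the remaining travel from the earlier pictures.

```bash
python3 - <<'E'
from h import *
z=np.load("w3.npz");M=z["M"];pos=z["pos"]
W=lambda u,v,h:pos+M@wt(150+u/3,v/3,pos[2]-h)
yj=np.array([.0883,.9961,0])
for n,u,v,h in[("stop",500,213,.047),("stop",462,330,.047),("samp",570,240,.048),("samp",530,365,.048)]:
    w=W(u,v,h);print(n,w.round(4),"jig y",(w@yj).round(4))
w=pos+M@[0,.0008,-.0724];print("shaft jigy",w@yj)
o=ctrl.get_obs();print(o["time_s"])
E
```

```text
stop [0.6132 0.0371 0.0468] jig y 0.0911
stop [0.5734 0.0396 0.0469] jig y 0.0901
samp [0.6115 0.0131 0.0478] jig y 0.067
samp [0.5686 0.0154 0.0479] jig y 0.0656
shaft jigy 0.14072873213775375
15.775
```

Emit:
step_arm --pt "-0.3 0 0 2 0 0 255" --pt "-0.3 0 0 4 0 0 255" --pt "-0.3 0.1 0 6 0 0 255" --pt "-0.3 0.1 0 8 0 0 255" --pt "-0.3 0.2 0 10 0 0 255" --pt "-0.3 0.2 0 10 0 0 255"

```text
time_s: 16.52
eef_pos: [0.5658, 0.0913, 0.0971]
eef_rot: [-0.317, -0.632, -0.318, 0.632]
wrist_force: [0.8, 3.4, 0.5]
opening: 0.122
```

The stop–sample gap was about 24 mm (76°), plus up to 7 mm (22°) to the plate; 40° turned so far. Another 28°.

Emit:
step_arm --pt "0.2 -0.2 -0.2 3 0 0 255" --pt "0.2 -0.1 -0.2 6 0 0 255" --pt "0.2 -0.1 -0.2 9 0 0 255" --pt "0.2 0 -0.2 12 0 0 255" --pt "0.2 0 -0.2 15 0 0 255" --pt "0.2 0 -0.2 18 0 0 255" --pt "0.2 0.1 -0.2 21 0 0 255" --pt "0.2 0.1 -0.1 25 0 0 255" --pt "0.2 0.2 -0.1 28 0 0 255" --pt "0.2 0.2 -0.1 28 0 0 255"

```text
time_s: 17.77
eef_pos: [0.566, 0.091, 0.0971]
eef_rot: [-0.156, -0.69, -0.155, 0.69]
wrist_force: [-0.9, 1.5, 1.5]
opening: 0.126
```

```bash
python3 - <<'E'
from h import *
o=ctrl.get_obs();print(o["eef_pos"],o["wrist_force"],o["torque"],o["opening"],o["q"][5])
o,p,d=wrist();np.savez("w6.npz",p=p);t,_=ctrl.camera("top")
a=cv2.resize(p[150:384,200:440],(600,585));b=cv2.resize(t[155:215,195:325],(800,369))
cv2.imwrite("pics/w6.png",cv2.resize(p[180:384,300:450],None,fx=2.4,fy=2.4,interpolation=cv2.INTER_CUBIC)[:,:,::-1]);cv2.imwrite("pics/t6.png",b[:,:,::-1])
E
```

```text
[0.56601307 0.09098319 0.09708845] [-0.85411627  1.51024783  1.54792976] [0.29758647 0.08132192 0.02672138] 0.12576160558351168 1.0799353245299472
```

View pics/t6.png

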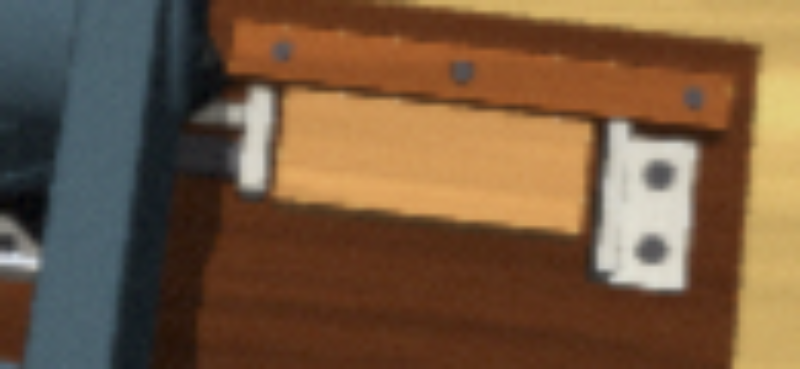

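Top view: the stop (right edge at 275) has almost reached the sample (left end at 280). About 15 px, up to 6 mm, remains between sample and end plate. Roughly 20–29° left, so small steps from here.

Emit:
step_arm --pt "0 0 0 2 0 0 255" --pt "0 0 0 4 0 0 255" --pt "0 0.1 0 6 0 0 255" --pt "0 0.1 0 8 0 0 255" --pt "0 0.2 0 10 0 0 255" --pt "0 0.2 0 12 0 0 255" --pt "0 0.2 0 14 0 0 255" --pt "0 0.2 0 14 0 0 255"

```text
time_s: 18.88
eef_pos: [0.5661, 0.0909, 0.0971]
eef_rot: [-0.07, -0.704, -0.07, 0.704]
wrist_force: [-2.6, -1.3, 1.8]
opening: 0.124
```

```bash
cat > s.py <<'E'
from h import *
o=ctrl.get_obs();print(o["eef_pos"].round(4),o["wrist_force"].round(1),o["torque"].round(3),o["q"][5].round(4))
t,_=ctrl.camera("top");np.save("t.npy",t)
b=cv2.resize(t[155:215,195:325],(800,369));cv2.imwrite("pics/t7.png",b[:,:,::-1])
g=t.astype(int)
# sample/gap profile along jig y through sample middle: sample beech hue mask
for v0,u0 in[(178,240),(182,240)]:
    us=np.arange(230,305);vs=np.round(v0+(us-u0)*.115).astype(int)
    print(' '.join(f"{u}:{r[0]},{r[2]}" for u,r in zip(us,g[vs,us]) if u<246 or u>284))
E
python3 s.py
```

```text
[0.5661 0.0909 0.0971] [-2.6 -1.3  1.8] [-0.221  0.29   0.118] 1.3251
230:22,22 231:31,29 232:52,28 233:69,37 234:78,44 235:91,54 236:174,161 237:207,191 238:214,200 239:209,191 240:161,112 241:198,87 242:211,93 243:215,92 244:213,91 245:211,89 285:212,90 286:215,93 287:214,92 288:212,93 289:208,88 290:139,52 291:89,37 292:84,70 293:184,175 294:208,194 295:210,197 296:195,180 297:219,204 298:223,207 299:213,197 300:157,147 301:125,119 302:114,107 303:153,142 304:204,187
230:41,42 231:45,46 232:51,50 233:84,82 234:88,90 235:103,101 236:195,180 237:214,199 238:215,199 239:191,170 240:214,124 241:221,103 242:222,97 243:220,98 244:218,94 245:225,100 285:220,96 286:215,90 287:215,93 288:223,97 289:215,95 290:132,50 291:56,27 292:84,76 293:194,185 294:215,199 295:217,207 296:216,203 297:223,208 298:222,205 299:223,207 300:220,204 301:223,209 302:223,206 303:221,204 304:220,206
```

The stop now touches the sample, with about 2 px (up to 5 mm) left to the plate.

Emit:
step_arm --pt "0 0 0 1 0 0 255" --pt "0 0 0 2 0 0 255" --pt "0 0 0 3 0 0 255" --pt "0 0 0 4 0 0 255" --pt "0 0 0 5 0 0 255" --pt "0 0 0 5 0 0 255"

```text
time_s: 19.68
eef_pos: [0.5661, 0.0909, 0.0971]
eef_rot: [-0.039, -0.706, -0.039, 0.706]
wrist_force: [-2.4, -2.5, 2.5]
opening: 0.129
```

```bash
python3 s.py | cut -c1-80,220-400
```

```text
[0.5661 0.0909 0.0971] [-2.4 -2.5  2.5] [-0.519  0.409  0.127] 1.4121
230:38,43 231:31,36 232:30,29 233:54,36 234:72,40 235:77,38 236:105,97 237:198,1289:210,88 290:208,91 291:127,54 292:85,71 293:182,174 294:212,198 295:208,194 296:193,178 297:219,204 298:222,206 299:211,197 300:158,144 301:123,114 302:115,108 303:152,143 304:20
230:43,43 231:42,44 232:45,45 233:81,80 234:88,90 235:99,97 236:156,146 237:207,289:217,93 290:180,73 291:98,42 292:85,75 293:195,184 294:211,198 295:217,207 296:218,205 297:223,209 298:225,210 299:223,208 300:224,208 301:221,204 302:223,207 303:218,201 304:220
```

Emit:
step_arm --pt "0 0.2 0 1 0 0 255" --pt "0 0.2 0 2 0 0 255" --pt "0 0.2 0 3 0 0 255" --pt "0 0.2 0 3 0 0 255"

```text
time_s: 20.23
eef_pos: [0.5662, 0.0908, 0.0971]
eef_rot: [-0.021, -0.707, -0.021, 0.707]
wrist_force: [-1.6, -1.0, 3.0]
opening: 0.126
```

```bash
python3 s.py | cut -c1-80,220-320
```

```text
[0.5662 0.0908 0.0971] [-1.6 -1.   3. ] [-0.448  0.419  0.143] 1.4641
230:39,43 231:32,34 232:37,34 233:70,41 234:80,49 235:78,39 236:104,99 237:170,1289:215,93 290:207,90 291:130,53 292:89,74 293:188,179 294:206,193 295:212,197 296:195,180 297:219,20
230:28,29 231:31,32 232:42,43 233:85,82 234:88,89 235:89,88 236:109,103 237:201,,94 289:220,96 290:215,96 291:121,56 292:87,74 293:193,186 294:212,198 295:213,203 296:218,204 297:22
```

Emit:
step_arm --pt "0 0 0 0.7 0 0 255" --pt "0 0 0 1.5 0 0 255" --pt "0 0 0 1.5 0 0 255"

```text
time_s: 20.65
eef_pos: [0.5662, 0.0908, 0.0971]
eef_rot: [0.012, 0.707, 0.012, -0.707]
wrist_force: [-1.8, -2.2, 3.3]
opening: 0.125
```

```bash
python3 s.py | cut -c1-80,220-320
```

```text
[0.5662 0.0908 0.0971] [-1.8 -2.2  3.3] [-0.488  0.439  0.116] 1.4903
230:41,44 231:38,40 232:38,35 233:73,46 234:78,43 235:79,40 236:93,88 237:146,13289:211,88 290:208,90 291:161,71 292:104,78 293:183,175 294:208,195 295:211,196 296:195,180 297:215,2
230:20,22 231:23,23 232:40,42 233:81,81 234:90,91 235:90,89 236:97,95 237:200,1989:221,96 290:214,95 291:123,58 292:84,71 293:196,184 294:215,201 295:215,204 296:219,203 297:224,209
```

Emit:
step_arm --pt "0 0 0 0.7 0 0 255" --pt "0 0 0 1.5 0 0 255" --pt "0 0 0 1.5 0 0 255"

```text
time_s: 21.08
eef_pos: [0.5662, 0.0907, 0.0971]
eef_rot: [0.002, 0.707, 0.002, -0.707]
wrist_force: [-2.2, -2.5, 3.1]
opening: 0.125
```

```bash
python3 s.py | cut -c1-80,220-320
```

```text
[0.5662 0.0907 0.0971] [-2.2 -2.5  3.1] [-0.54   0.474  0.158] 1.5164
230:74,75 231:58,58 232:53,49 233:74,48 234:81,46 235:79,39 236:85,83 237:102,9589:211,91 290:211,91 291:174,80 292:109,77 293:186,176 294:208,196 295:214,199 296:193,180 297:218,20
230:25,26 231:25,28 232:31,32 233:79,80 234:86,88 235:90,91 236:107,104 237:196, 289:221,96 290:214,95 291:126,59 292:91,77 293:195,186 294:213,200 295:216,206 296:217,204 297:226,2
```

Emit:
step_arm --pt "0 0 0 0.7 0 0 255" --pt "0 0 0 1.5 0 0 255" --pt "0 0 0 1.5 0 0 255"

```text
time_s: 21.5
eef_pos: [0.5662, 0.0908, 0.0971]
eef_rot: [0.007, -0.707, 0.007, 0.707]
wrist_force: [-3.0, -3.3, 3.2]
opening: 0.128
```

```bash
python3 s.py | cut -c1-80,220-320
```

```text
[0.5662 0.0908 0.0971] [-3.  -3.3  3.2] [-0.583  0.48   0.087] 1.5426
230:83,83 231:72,73 232:58,55 233:73,48 234:80,45 235:78,37 236:91,86 237:104,9589:212,92 290:212,91 291:204,89 292:130,82 293:188,178 294:212,196 295:211,196 296:195,178 297:216,19
230:25,27 231:26,31 232:36,41 233:77,77 234:91,89 235:95,93 236:98,95 237:145,13289:222,96 290:213,91 291:167,75 292:112,83 293:194,183 294:213,201 295:215,205 296:217,203 297:224,2
```

Emit:
step_arm --pt "0 0.2 0.2 0.7 0 0 255" --pt "0 0.2 0.2 1.5 0 0 255" --pt "0 0.2 0.2 1.5 0 0 255"

```text
time_s: 21.92
eef_pos: [0.5661, 0.0907, 0.0971]
eef_rot: [-0.016, 0.707, -0.016, -0.707]
wrist_force: [-0.8, -1.8, 2.0]
opening: 0.125
```

```bash
python3 s.py | cut -c1-80,220-320
```

```text
[0.5661 0.0907 0.0971] [-0.8 -1.8  2. ] [-0.376  0.211  0.114] 1.5684
230:83,82 231:75,77 232:64,60 233:77,48 234:77,42 235:79,38 236:87,84 237:106,9589:214,93 290:211,87 291:207,89 292:136,86 293:187,178 294:208,195 295:209,194 296:193,180 297:220,20
230:26,30 231:30,34 232:31,32 233:79,81 234:91,91 235:89,86 236:85,85 237:108,10 289:223,99 290:217,96 291:175,78 292:116,84 293:194,184 294:213,200 295:216,206 296:218,204 297:224,
```

Emit:
step_arm --pt "0 0 0 0.7 0 0 255" --pt "0 0 0 1.5 0 0 255" --pt "0 0 0 1.5 0 0 255"

```text
time_s: 22.35
eef_pos: [0.5661, 0.0907, 0.0971]
eef_rot: [-0.026, 0.707, -0.025, -0.707]
wrist_force: [-0.6, -1.8, 2.0]
opening: 0.124
```

```bash
python3 s.py | cut -c1-80,220-320
```

```text
[0.5661 0.0907 0.0971] [-0.6 -1.8  2. ] [-0.247  0.139  0.076] 1.5946
230:53,53 231:64,64 232:59,57 233:76,49 234:77,41 235:76,38 236:89,83 237:97,84 9:210,90 290:212,89 291:205,85 292:139,82 293:191,179 294:210,198 295:211,194 296:196,180 297:215,201
230:31,33 231:25,32 232:41,43 233:78,78 234:89,89 235:91,91 236:85,87 237:103,98289:222,96 290:219,95 291:212,94 292:137,89 293:197,184 294:213,199 295:214,206 296:217,204 297:224,2
```

Emit:
step_arm --pt "0 0 0 0.5 0 0 255" --pt "0 0 0 1 0 0 255" --pt "0 0 0 1 0 0 255"

```text
time_s: 22.78
eef_pos: [0.566, 0.0907, 0.0971]
eef_rot: [-0.032, 0.706, -0.032, -0.706]
wrist_force: [0.2, -0.2, 1.8]
opening: 0.128
```

```bash
python3 s.py | cut -c1-80,220-320
```

```text
[0.566  0.0907 0.0971] [ 0.2 -0.2  1.8] [-0.22   0.037  0.096] 1.612
230:53,54 231:68,69 232:56,53 233:72,47 234:80,45 235:76,35 236:91,87 237:96,82 9:212,92 290:211,88 291:209,91 292:163,90 293:193,177 294:210,197 295:213,198 296:190,175 297:218,204
230:33,35 231:36,39 232:50,49 233:78,78 234:88,90 235:89,88 236:87,87 237:98,97 89:222,96 290:219,95 291:211,91 292:134,82 293:198,186 294:212,199 295:215,205 296:220,206 297:224,20
```

Emit:
step_arm --pt "0 0 0 0.5 0 0 255" --pt "0 0 0 1 0 0 255" --pt "0 0 0 1 0 0 255"

```text
time_s: 23.2
eef_pos: [0.566, 0.0906, 0.0971]
eef_rot: [-0.038, 0.706, -0.038, -0.706]
wrist_force: [-0.0, -0.5, 1.2]
opening: 0.127
```

```bash
python3 s.py | cut -c1-80,220-320
```

```text
[0.566  0.0906 0.0971] [-0.  -0.5  1.2] [-0.211 -0.011  0.113] 1.6294
230:52,53 231:62,63 232:52,47 233:59,42 234:74,44 235:77,35 236:85,80 237:90,74 89:210,90 290:215,92 291:208,88 292:174,90 293:199,179 294:211,196 295:211,195 296:195,179 297:219,20
230:41,44 231:36,41 232:56,54 233:85,84 234:91,90 235:91,93 236:86,88 237:105,10289:219,95 290:220,98 291:212,93 292:136,85 293:195,185 294:212,199 295:214,205 296:219,207 297:226,2
```

Emit:
step_arm --pt "0.2 0 0 0.5 0 0 255" --pt "0.2 0 0 1 0 0 255" --pt "0.2 0 0 1 0 0 255"

```text
time_s: 23.62
eef_pos: [0.5661, 0.0906, 0.0971]
eef_rot: [-0.044, 0.706, -0.044, -0.706]
wrist_force: [-1.6, -1.2, 3.5]
opening: 0.128
```

```bash
python3 s.py | cut -c1-80,220-320
```

```text
[0.5661 0.0906 0.0971] [-1.6 -1.2  3.5] [-0.19   0.19   0.053] 1.6469
230:52,54 231:55,57 232:41,39 233:56,41 234:78,44 235:77,40 236:88,84 237:84,72 :210,88 290:214,91 291:208,86 292:185,100 293:202,182 294:211,198 295:210,196 296:192,179 297:219,202
230:56,57 231:58,59 232:60,63 233:82,82 234:88,90 235:91,91 236:88,89 237:107,10 289:220,93 290:219,93 291:211,91 292:138,82 293:197,184 294:210,197 295:214,206 296:218,206 297:223,
```

Emit:
step_arm --pt "0 0 0 0.5 0 0 255" --pt "0 0 0 1 0 0 255" --pt "0 0 0 1 0 0 255"

```text
time_s: 24.05
eef_pos: [0.5661, 0.0906, 0.0971]
eef_rot: [-0.05, 0.705, -0.05, -0.705]
wrist_force: [-0.8, -0.7, 4.3]
opening: 0.126
```

```bash
python3 s.py | cut -c1-80,220-320
```

```text
[0.5661 0.0906 0.0971] [-0.8 -0.7  4.3] [-0.212  0.241  0.174] 1.6642
230:43,43 231:42,45 232:32,33 233:57,41 234:76,44 235:75,35 236:86,85 237:87,72 9:212,91 290:213,94 291:213,93 292:205,112 293:208,184 294:211,198 295:210,195 296:192,178 297:215,19
230:66,66 231:60,60 232:62,63 233:85,86 234:85,86 235:92,90 236:89,89 237:100,9789:219,94 290:220,93 291:212,92 292:142,84 293:198,185 294:210,196 295:216,207 296:218,205 297:221,20
```

Emit:
step_arm --pt "0 0 0 0.5 0 0 255" --pt "0 0 0 0.8 0 0 255" --pt "0 0 0 0.8 0 0 255"

```text
time_s: 24.48
eef_pos: [0.5661, 0.0906, 0.0971]
eef_rot: [-0.055, 0.705, -0.055, -0.705]
wrist_force: [-1.7, -1.4, 5.2]
opening: 0.124
```

```bash
python3 s.py | cut -c1-80,220-320;python3 s.py | head -1;python3 s.py | head -1
```

```text
[0.5661 0.0906 0.0971] [-1.7 -1.4  5.2] [-0.223  0.17   0.298] 1.6781
230:36,38 231:34,37 232:29,34 233:60,42 234:75,43 235:78,35 236:89,85 237:88,75 9:211,90 290:212,92 291:208,87 292:209,119 293:206,182 294:209,195 295:212,196 296:191,178 297:217,20
230:71,72 231:68,65 232:66,65 233:84,84 234:89,89 235:91,92 236:91,92 237:95,93 9:221,95 290:221,99 291:211,92 292:142,83 293:196,185 294:211,197 295:217,207 296:218,206 297:221,205
[0.5661 0.0906 0.0971] [-1.7 -1.6  5.3] [-0.165  0.262  0.298] 1.678
[0.5661 0.0906 0.0971] [-0.7 -0.8  5.6] [-0.235  0.309  0.323] 1.678
```

Emit:
step_arm --pt "0 0 0 0.5 0 0 255" --pt "0 0 0 0.8 0 0 255" --pt "0 0 0 0.8 0 0 255"

```text
time_s: 25.0
eef_pos: [0.5661, 0.0906, 0.0971]
eef_rot: [-0.06, 0.705, -0.06, -0.704]
wrist_force: [-1.6, -1.6, 5.3]
opening: 0.127
```

```bash
python3 s.py | cut -c1-80,220-320;python3 s.py | head -1;python3 s.py | head -1
```

```text
[0.5661 0.0906 0.0971] [-1.6 -1.6  5.3] [-0.245  0.304  0.405] 1.6919
230:31,32 231:32,33 232:32,30 233:56,40 234:73,41 235:74,34 236:85,83 237:84,71 9:214,92 290:212,90 291:211,92 292:206,116 293:207,183 294:210,198 295:210,195 296:195,181 297:216,19
230:70,71 231:64,65 232:62,62 233:87,86 234:94,92 235:92,91 236:87,90 237:105,10289:220,93 290:220,96 291:210,88 292:142,82 293:196,185 294:214,201 295:218,205 296:216,203 297:222,2
[0.5661 0.0906 0.0971] [-1.2 -0.7  4.9] [-0.232  0.221  0.428] 1.6918
[0.566  0.0906 0.097 ] [-0.6 -1.   5.2] [-0.262  0.255  0.422] 1.6918
```

Torque rose from ~0.1 to 0.42 N·m while the picture stopped changing, so the sample is snug on the plate. I'll relax by about 1°, let go and lift.

Emit:
step_arm --pt "0 0 0 -0.6 0 0 255" --pt "-0.3 0 0 -1.0 0 0 255" --pt "-0.3 0 0 -1.0 0 0 255"

```text
time_s: 25.52
eef_pos: [0.566, 0.0906, 0.0971]
eef_rot: [-0.054, 0.705, -0.054, -0.705]
wrist_force: [1.2, 0.1, 3.0]
opening: 0.128
```

```bash
python3 s.py | head -1
```

```text
[0.566  0.0906 0.0971] [1.2 0.1 3. ] [-0.198 -0.033  0.197] 1.6747
```

Emit:
step_arm --pt "0 0 0 0 0 0 200" --pt "0 0 0 0 0 0 180" --pt "0 0 0 0 0 0 140" --pt "0 0 0 0 0 0 100" --pt "0 0 0 0 0 0 60" --pt "-10 0 0 0 0 0 60" --pt "-40 0 0 0 0 0 60" --pt "-80 0 0 0 0 0 60" --pt "-120 0 0 0 0 0 60" --pt "-120 0 0 0 0 0 60"

```text
time_s: 26.82
eef_pos: [0.5686, 0.0906, 0.2223]
eef_rot: [-0.054, 0.708, -0.054, -0.702]
wrist_force: [0.4, -1.1, -0.8]
opening: 0.765
```

```bash
python3 s.py|cut -c1-110,220-320; python3 - <<'E'
from h import *
o,p,d=wrist("w8",None,1.5);np.savez("w8.npz",p=p,d=d)
print(o["opening"],o["eef_pos"])
E
```

```text
[0.5686 0.0906 0.2223] [ 0.4 -1.1 -0.8] [-0.073  0.011 -0.018] 1.6747
230:75,62 231:88,65 232:86,57 233:85,48 234:86,50 235:84,42 236:96,92 237:91,76 238:107,92 239:205,190 240:2279:222,96 290:224,99 291:223,99 292:216,121 293:216,193 294:224,211 295:223,208 296:204,189 297:227,21
230:45,44 231:46,48 232:43,42 233:56,56 234:86,86 235:94,94 236:97,97 237:108,104 238:179,168 239:219,204 240:101 289:227,99 290:229,102 291:222,96 292:150,87 293:211,197 294:222,209 295:226,216 296:229,217 297:
0.7668883778691817 [0.56721441 0.09060038 0.21975981]
```

View pics/w8.png

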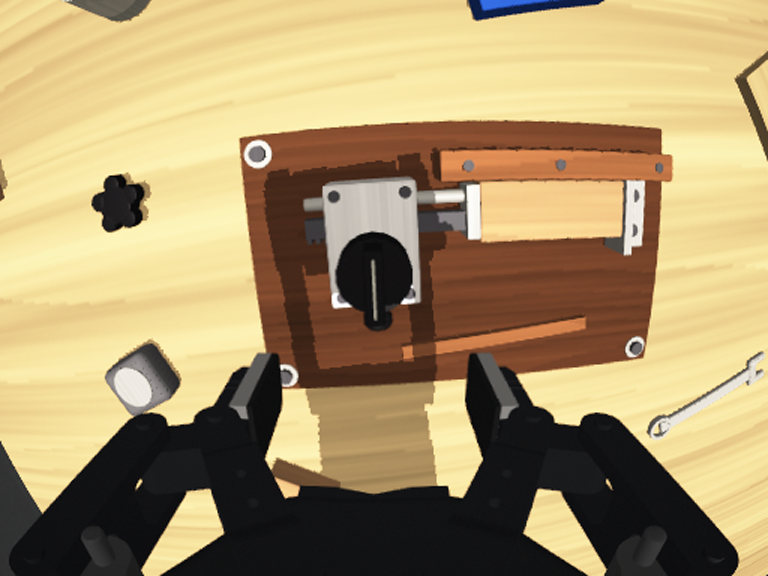

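Wrist view: the stop (481) and end plate (625) both touch the sample, and the knob is upright at (375,275). Last check: knob height by depth and the widths of the gaps.

```bash
python3 - <<'E'
from h import *
o=ctrl.get_obs();p,D=ctrl.camera("wrist");i=ctrl.camera_info("wrist");H=np.array(i["hand_eye"]);M=rot(o)
def pt(u,v):
    a=np.array([u-i["cx"],v-i["cy"]]);r=np.hypot(*a)/i["fx"];d=np.r_[a/np.hypot(*a)*np.tan(r),1]*D[v,u];return o["eef_pos"]+M@(H[:3,:3]@d+H[:3,3])
print("bar top",[pt(249,v).round(4) for v in(178,190,205)],"skirt",pt(235,180).round(4),pt(265,180).round(4),"housing",pt(250,130).round(4))
t,_=ctrl.camera("top");ks=np.array
for v0 in(175,177,179,181):
    us=np.arange(230,300);vs=np.round(v0+(us-240)*.115).astype(int);r=t[vs,us].astype(int)
    print([(u,int(a),int(b)) for u,a,b in zip(us,r[:,0],r[:,2]) if 238<=u<=243 or 290<=u<=294])
print(o["time_s"],o["dq"].max())
E
```

```text
bar top [array([0.5781, 0.0885, 0.1194]), array([0.5678, 0.0901, 0.1199]), array([0.5545, 0.0921, 0.12  ])] skirt [0.5712 0.1028 0.0929] [0.5669 0.0751 0.0927] housing [0.6123 0.0823 0.0623]
[(np.int64(238), 171, 155), (np.int64(239), 213, 198), (np.int64(240), 224, 207), (np.int64(241), 223, 207), (np.int64(242), 220, 208), (np.int64(243), 170, 120), (np.int64(290), 226, 99), (np.int64(291), 225, 100), (np.int64(292), 223, 104), (np.int64(293), 167, 117), (np.int64(294), 206, 186)]
[(np.int64(238), 106, 70), (np.int64(239), 205, 193), (np.int64(240), 223, 209), (np.int64(241), 223, 208), (np.int64(242), 221, 207), (np.int64(243), 216, 143), (np.int64(290), 222, 97), (np.int64(291), 224, 98), (np.int64(292), 217, 103), (np.int64(293), 191, 153), (np.int64(294), 212, 197)]
[(np.int64(238), 105, 96), (np.int64(239), 208, 191), (np.int64(240), 223, 211), (np.int64(241), 219, 205), (np.int64(242), 182, 157), (np.int64(243), 211, 111), (np.int64(290), 221, 96), (np.int64(291), 217, 94), (np.int64(292), 192, 107), (np.int64(293), 215, 195), (np.int64(294), 222, 210)]
[(np.int64(238), 159, 150), (np.int64(239), 213, 199), (np.int64(240), 225, 208), (np.int64(241), 219, 203), (np.int64(242), 164, 125), (np.int64(243), 205, 96), (np.int64(290), 220, 93), (np.int64(291), 216, 96), (np.int64(292), 146, 84), (np.int64(293), 205, 191), (np.int64(294), 220, 208)]
26.925 0.029718350037678927
```

```bash
python3 -c "
from bench import ctrl
print(ctrl.hand_in())"
```

```text
the job is handed in; nothing more can be done
None
```

The knob is back on the shaft and fully home, and the stop is run in with the sample snug against the end plate. I handed the job in at about 27 s. The hand-in gave no verdict.

- **Seating:** I gripped the knob by its bar and set it on the shaft with about 5 N. It dropped past the square's corners after about 10° clockwise and landed on the collar at about 12 N.
- **Running the stop in:** I turned it about 103° clockwise. Torque then rose from about 0.1 to 0.42 N·m and the picture stopped changing. I eased back 1°, let go and lifted clear.

**Last checks:**
- **Knob:** its top measured 0.119–0.120 m and its skirt 0.093 m, against 0.119 and 0.092 m expected when home. It is upright and on the shaft axis to within the measuring error.
- **Sample:** the pictures show it touching both stop and end plate, along the fence. The top camera resolves only about 2.4 mm per pixel. A half-dark pixel stayed at the plate on some lines; it did not change as torque rose, so I took it for shadow. The 1.5 mm limit on play therefore rests mainly on the torque rise.
- **Force:** I could not read the stop's force on the sample directly. From the peak torque it was roughly 16–23 N, under the 30 N limit.
- **Bystanders:** those in the final view looked in place, but I did not measure them. The push block is only just in that view, and the offcut is mostly hidden by the gripper.

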